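# Call the apprentice and point out the next job

## Task

Call the apprentice by pressing the green call button fully down with the fingertips. Then show the next job without touching it: point down at the middle of the largest of the three half-carved pieces with the fingertips a few centimetres above it, staying there for about two seconds, and then point in the same way at the middle of the small black iron plane and finish still pointing there. Do not touch or move the carvings, the tools or the small things lying around them, and do not bring the fingertips close over the other two carvings or the marking gauge.

Things in the scene. Friction and masses are not known exactly. Their poses are not given: they have to be found in the camera images.
- call_button (a joint): travel of the green call button: 0 = up, 0.006 m = fully down. A spring returns it; fully down takes about 5 N
- call_button_top (a point): centre of the top face of the green round call button (36 mm across) when it is up, 22 mm above the bench. It sits on a small grey housing fixed to the bench and is pressed straight down
- large_carving: the largest of the three half-carved pieces of pale brown wood lying on the bench: a flat oval base with leaves carved in relief on it, 168 mm long, 96 mm wide, 32 mm high at its highest. Origin: centre of its underside, on the bench top; its length runs along its own y axis, z is up.
- medium_carving: the middle-sized of the three half-carved pieces of pale brown wood lying on the bench: a flat oval base with leaves carved in relief on it, 123 mm long, 70 mm wide, 32 mm high at its highest. Origin: centre of its underside, on the bench top; its length runs along its own y axis, z is up.
- small_carving: the smallest of the three half-carved pieces of pale brown wood lying on the bench: a flat oval base with a rosette carved in relief on it, 104 mm long, 59 mm wide, 32 mm high at its highest. Origin: centre of its underside, on the bench top; its length runs along its own y axis, z is up.
- plane: the small black iron plane, 137 mm long, 42 mm wide, standing on its sole on the bench: a flat iron body with a round black knob at one end and a black tote (rear handle) at the other, the tallest part 71 mm above the bench. Origin: centre of its underside, on the bench; its own y axis runs along it, z is up
- gauge: the wooden marking gauge, 200 mm long, 44 mm wide, 56 mm high: a square stem through a dark stock with a brass screw. Origin: centre of its underside, on the bench; its own y axis runs along it, z is up
- brush: a glue brush with a wooden handle, 188 mm long, 15 mm high, lying at the left (+y) side; not part of the job
- gouge: a carving gouge with a wooden handle, 250 mm long, 29 mm high, lying at the right (-y) side; not part of the job
- pencil: a flat red carpenter's pencil, 177 mm long, 8 mm high, lying at the right (-y) side; not part of the job
- bevel: a small wooden sliding bevel, 125 mm long, 20 mm high, lying at the left (+y) side; not part of the job
There are look-alikes about, which are no part of the job. What is shaped like the plane but pink is not meant. What is shaped like the part that bears call_button but white is not meant.

How it is judged:
On the way, in this order (a step that is already met when the one before it is completed fails the run):
1. the green button is pressed down (value of joint call_button above 0.0042 m), for 0.02 s.
2. the fingers point at the largest carving, close above it, for 1.5 s (horizontal distance between the grasp point and large_carving below 0.032 m and height (world z) of the grasp point between 0.052 and 0.12 m), for 1.5 s.
3. the fingers point at the plane, close above it, for 1.5 s (horizontal distance between the grasp point and plane below 0.035 m and height (world z) of the grasp point between 0.085 and 0.158 m), for 1.5 s.
At the end, for the whole second after the job is handed in: The grasp point (19 mm behind the fingertips) is within 35 mm, seen from above, of the centre of the plane and 85 to 158 mm above the bench (the plane's top is at 71), touching nothing; the button is up, and carvings, tools and bystanders are within 10 mm of where they stood (all of step 3 and value of joint call_button below 0.002 m and distance of each of large_carving, medium_carving, small_carving, plane, gauge, gouge, pencil, bevel, brush from where it was at the start of the episode below 0.01 m).
It fails at once if the robot touches a carving, a tool or a bystander (contact force between any of the arm, the fingers and large_carving above 0.5 N or contact force between any of the arm, the fingers and medium_carving above 0.5 N or contact force between any of the arm, the fingers and small_carving above 0.5 N or contact force between any of the arm, the fingers and plane above 0.5 N or contact force between any of the arm, the fingers and gauge above 0.5 N or contact force between any of the arm, the fingers and gouge above 0.5 N or contact force between any of the arm, the fingers and pencil above 0.5 N or contact force between any of the arm, the fingers and bevel above 0.5 N or contact force between any of the arm, the fingers and brush above 0.5 N).
It fails at once if a carving, a tool or a bystander is moved or lifted (not (distance of each of large_carving, medium_carving, small_carving, plane, gauge, gouge, pencil, bevel, brush from where it was at the start of the episode below 0.01 m)).
It fails at once if the fingers point at a wrong carving or at the marking gauge ((horizontal distance between the grasp point and medium_carving below 0.03 m and height (world z) of the grasp point between -1 and 0.085 m) or (horizontal distance between the grasp point and small_carving below 0.03 m and height (world z) of the grasp point between -1 and 0.085 m) or (horizontal distance between the grasp point and gauge below 0.03 m and height (world z) of the grasp point between -1 and 0.105 m)).
It also fails if it takes over 54 s, if anything falls off the work surface, if the arm or the gripper's body presses on something with over 40 N, if the wrist force passes 120 N, or if a joint passes its speed limit or range.

## Robot

A 7-joint arm with a two-finger parallel gripper is mounted at the origin on a cart in front of the work surface, level with it; the furniture and walls round the work are solid. World frame = base frame: x ahead of the robot, y to its left, z up, the work surface at z = 0. Lengths are in m, angles in rad, forces in N, time in s.
With the tool pointing down it reaches from about 0.425 to 0.925 m from the base axis. Payload 6.8 kg.
Tool frame: the origin (TCP) lies at the very end of the fingers, on their centre line; the grasp point (between the pads) lies 19 mm behind it; z points along the fingers, x is the direction in which the jaws open and shut, and the axes are right-handed (so a half turn about z gives the same grasp; the last joint's range is limited). The gripper opens to 85 mm and grips with 20 to 120 N. Pads are 22 mm wide; open, the fingers measure 114 mm over their backs; the gripper's body (76 mm by 85 mm) begins 54 mm behind the grasp point. The pads swing forward as they close: fully open they stand 13 mm farther back than shut.
Start: joints at [1.208, 0.477, 0.022, 1.555, -0.011, 1.109, -0.083], TCP at [0.17, -0.653, 0.231] pointing down, gripper open.
Joint ranges: [-2.96, 2.96], [-0.34, 2.1], [-1.41, 1.46], [0.24, 2.44], [-1.37, 4.51], [0.17, 1.92], [-2.96, 2.96]. Speed limits (rad/s): [2.39, 2.39, 3.14, 3.14, 3.14, 3.14, 3.14].

## Interface

Orientations are given as a rotation vector (axis times angle).
In Python, from bench import r, grab_frame gives the robot as it stands. The module is installed in compiled form; this text tells all that it offers.
- The arm moves only by the tool send_rows, never from a script. Its argument "series" is a list of rows, each a list of 2 entries, a list of its own where there are three numbers: the shift along the tool's x, y, z in m, then the turn, a rotation vector about the tool's x, y, z in units of 5 degrees (1.0 is 5 degrees). A call has 1 to 20 rows; each row shifts and turns the commanded pose from where the row before left it, along the tool's axes as they then stand; what a row does not reach is not made up. A row lasts 1/8 s, in which the tool goes at most 62.5 mm and 10.7 degrees, less where a joint would pass 70% of its speed; a pose out of reach is approached as far as the arm can. A call is refused whole if a number of a shift passes 0.0625 or a number of a turn 1, either way. A call with a gripper value outside its range is refused whole. "fingers" is the closure in counts, from 0 (fully open) to 255 (shut), set as the call begins (left out, the last holds). The fingers move at their own pace and stop on an object; "grip_force" is the grip in N (left out, the last holds). Time passes only in rows, so rows that do not move let the fingers close. It gives the time, the measured TCP pose, the force and the opening at its end, in the units of the state.
- r.get_obs(): the state, without advancing time (a new reading comes with each control period).
- grab_frame(name): name is "scene" or "top" or "wrist"; returns a dict with "frame" (400x640x3 uint8, red, green, blue), "fx", "fy", "cx", "cy" (pixels), "dist_coeffs" ([k1, k2, p1, p2, k3] as OpenCV has them; the pictures are not rectified), "origin" and "rotation" of the camera in the world; the wrist camera has in their place "T_tool_cam" (4x4, takes a point from camera to tool coordinates, whose origin is the TCP and whose axes are the tool frame's). Camera axes: x right, y down, z forward; pixel columns grow to the right and rows downward; lengths in m; the calibration is good to about 2 mm. A picture is of the moment at which its call begins: read the wrist's pose just before it. There is no depth.
- r.hand_in(): hands the job in, once; it reports no verdict.
The state is a dict: "clock": time; "joints": joint angles; "qvel": joint speeds; "tau": joint torques, N m; "tcp_pos": TCP position; "orientation": TCP orientation; "contact_force": force on the tool from outside, world axes, zero at the start; "moment": the same for the moment, N m; "grip_width": finger opening in m.
Only numpy, scipy, OpenCV 4.12 (cv2) and the standard library are available. Lean on these libraries where they do the work, as an engineer would, in place of code of your own. Each camera call takes 0.05 s, during which the arm holds its last target.

## Working session

There is one attempt and no reset: what is moved stays moved. The work goes in short steps, Python scripts to look and compute and a tool call to move; the robot and the scene stay as the last step left them, time stands still between calls to the robot, and variables do not carry over. Pictures are saved under pics/ and viewed, and the job is handed in when it is done.

Besides the shell and the picture viewer there is one more tool, called after "Call:" in YAML: its name, and indented under it one key for each argument. send_rows: Moves the arm, as the interface text tells. Its arguments: {"type":"object","properties":{"series":{"type":"array"},"fingers":{"type":"number"},"grip_force":{"type":"number"}},"required":["series"]}

```bash
mkdir -p pics; python3 - <<'E'
from bench import r, grab_frame
import cv2,pickle
o=r.get_obs(); print({k:o[k] for k in('clock','tcp_pos','orientation','contact_force','grip_width')})
for n in('scene','top'):
    f=grab_frame(n); pickle.dump(f,open(n+'.pkl','wb')); cv2.imwrite(f'pics/{n}0.png',f['frame'][:,:,::-1])
    print(n,f['fx'],f['dist_coeffs'],f['origin'],f['rotation'])
E
```

```text
{'clock': 0.0, 'tcp_pos': array([ 0.16998671, -0.65264077,  0.23032172]), 'orientation': array([-2.48491647e+00,  1.92053740e+00,  2.39471709e-03]), 'contact_force': array([0.10867796, 0.05756031, 0.3873003 ]), 'grip_width': 0.0857264614295636}
scene 382.6658212812734 [0.02245888 0.         0.         0.         0.        ] [-0.63000003  1.05707159  0.78953941] [-0.9306618   2.14087351 -1.33070543]
top 419.7748739293169 [0.01358294 0.         0.         0.         0.        ] [0.3370748  0.03768519 1.56319432] [-2.13560349  2.18939193 -0.12674494]
```

View pics/scene0.png

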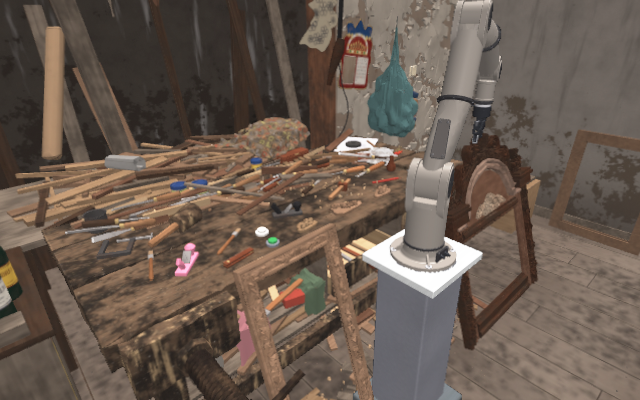

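View pics/top0.png

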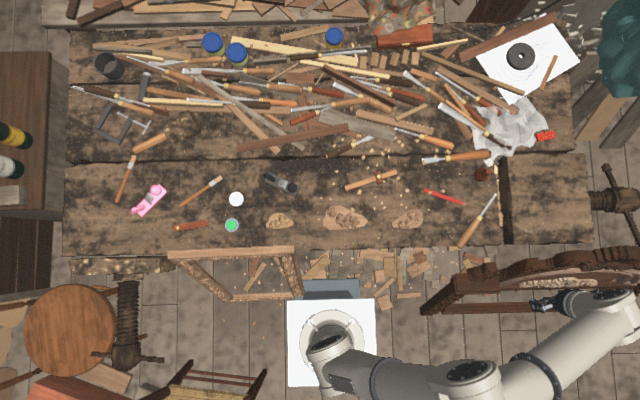

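The top view shows the green button at (232,225) with its white look-alike at (236,198). The carvings are at (279,220), (345,217) and (408,218). The black plane is at (281,182), its pink look-alike at (149,200), and the gauge at (371,180). I'll enlarge the work area next.

```bash
cat > h.py <<'E'
import numpy as np,cv2
from scipy.spatial.transform import Rotation as R
def ray(f,px):
    K=np.array([[f['fx'],0,f['cx']],[0,f['fy'],f['cy']],[0,0,1]])
    u=cv2.undistortPoints(np.array(px,float).reshape(-1,1,2),K,np.array(f['dist_coeffs'])).reshape(-1,2)
    rot=np.array(f['rotation']); rot=R.from_rotvec(rot).as_matrix() if rot.size==3 else rot
    return np.c_[u,np.ones(len(u))]@rot.T
def world(f,px,z):
    d=ray(f,px); o=np.array(f['origin']); z=np.broadcast_to(z,len(d))
    return o+d*((z-o[2])/d[:,2])[:,None]
E
python3 - <<'E'
import pickle,cv2,numpy as np
from h import *
f=pickle.load(open('top.pkl','rb'));im=f['frame'][:,:,::-1]
cv2.imwrite('pics/c1.png',cv2.resize(im[165:240,210:310],None,fx=8,fy=8,interpolation=cv2.INTER_CUBIC)[:600])
cv2.imwrite('pics/c2.png',cv2.resize(im[165:240,310:440],None,fx=6,fy=6,interpolation=cv2.INTER_CUBIC))
names='button white c1 c2 c3 plane gauge pink'.split()
print([(n,p.round(3)) for n,p in zip(names,world(f,[(232,225),(236,198),(279,220),(345,217),(408,218),(281,182),(371,180),(149,200)],[.022,.022,.015,.015,.015,.03,.02,.03]))])
E
```

```text
[('button', array([0.428, 0.353, 0.022])), ('white', array([0.527, 0.338, 0.022])), ('c1', array([0.443, 0.181, 0.015])), ('c2', array([ 0.448, -0.063,  0.015])), ('c3', array([ 0.438, -0.295,  0.015])), ('plane', array([0.582, 0.17 , 0.03 ])), ('gauge', array([ 0.583, -0.164,  0.02 ])), ('pink', array([0.527, 0.655, 0.03 ]))]
```

View pics/c1.png

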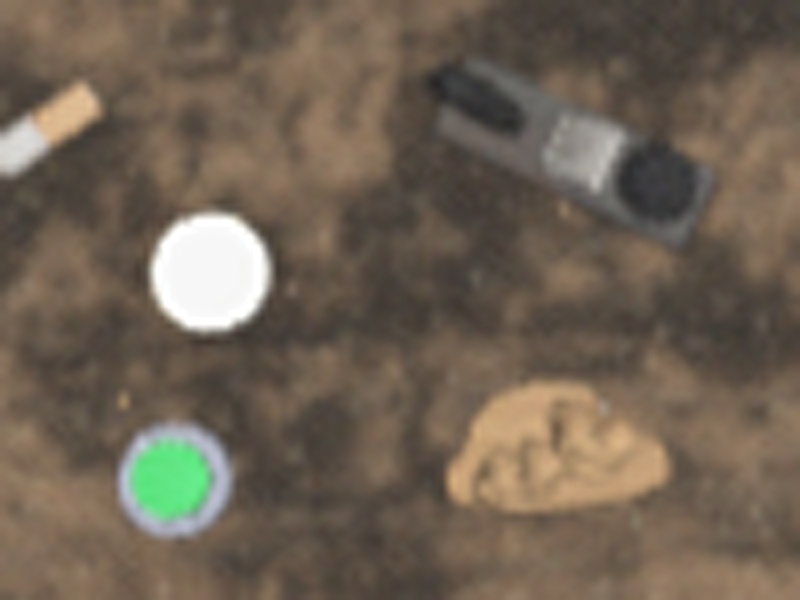

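View pics/c2.png

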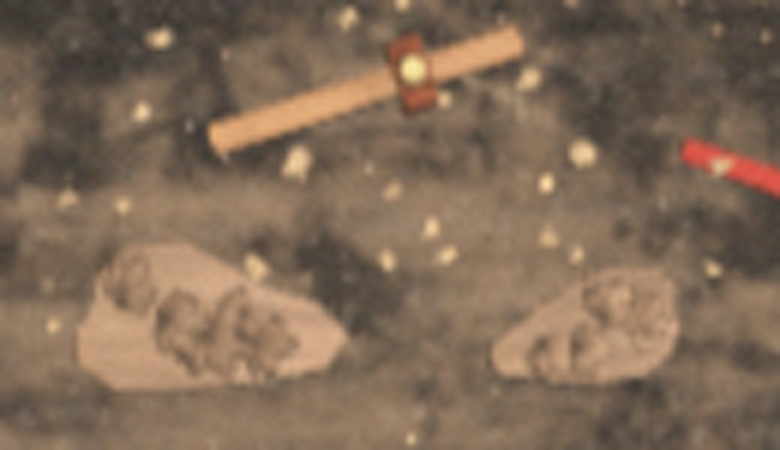

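The three carvings measure about 27, 45 and 31 px long, so the middle one at (345,217) is the large one. The green button with a grey ring is at (231,224). The black plane is at (281,183). A picture frame leans in front of the bench, so I'll triangulate its top and refine the targets with both cameras.

```bash
python3 - <<'E'
import pickle,cv2,numpy as np
from h import *
f=pickle.load(open('top.pkl','rb'));s=pickle.load(open('scene.pkl','rb'))
im=s['frame'][:,:,::-1]
cv2.imwrite('pics/s1.png',cv2.resize(im[150:300,160:360],None,fx=4,fy=4,interpolation=cv2.INTER_CUBIC))
im=f['frame'][:,:,::-1]
cv2.imwrite('pics/t1.png',cv2.resize(im[215:305,150:350],None,fx=4,fy=4,interpolation=cv2.INTER_CUBIC))
print(world(f,[(231.06,224.4),(345.1,217.3),(281.3,183.3),(281.3,183.3)],[.022,.005,.02,.03]).round(4))
def proj(c,P):
    m=R.from_rotvec(c['rotation']).as_matrix().T; K=np.array([[c['fx'],0,c['cx']],[0,c['fy'],c['cy']],[0,0,1]])
    return cv2.projectPoints(np.array(P,float),cv2.Rodrigues(m)[0],-m@np.array(c['origin']),K,np.array(c['dist_coeffs']))[0].reshape(-1,2)
P=world(f,[(231.06,224.4),(345.1,217.3),(281.3,183.3)],[.022,.03,.02])
print(proj(s,P).round(1))
def tri(a,b):
    d1=ray(f,[a])[0];d2=ray(s,[b])[0]
    A=np.c_[d1,-d2];o1,o2=np.array(f['origin']),np.array(s['origin'])
    t=np.linalg.lstsq(A,o2-o1,rcond=None)[0];p,q=o1+d1*t[0],o2+d2*t[1];return ((p+q)/2).round(3),np.linalg.norm(p-q).round(3)
print(tri((168,252),(238,275)),tri((295,248),(334,226)))
E
```

```text
[[ 0.4304  0.3562  0.022 ]
 [ 0.4472 -0.0639  0.005 ]
 [ 0.5786  0.17    0.02  ]
 [ 0.577   0.1692  0.03  ]]
[[272.9 238.6]
 [346.2 201.5]
 [287.4 210.6]]
(array([0.332, 0.579, 0.022]), np.float64(0.014)) (array([0.337, 0.122, 0.022]), np.float64(0.003))
```

View pics/s1.png

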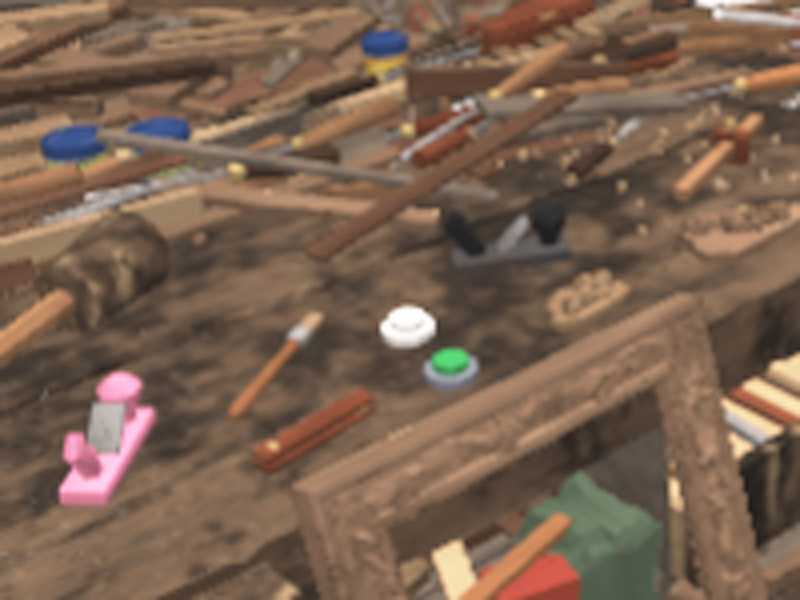

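View pics/t1.png

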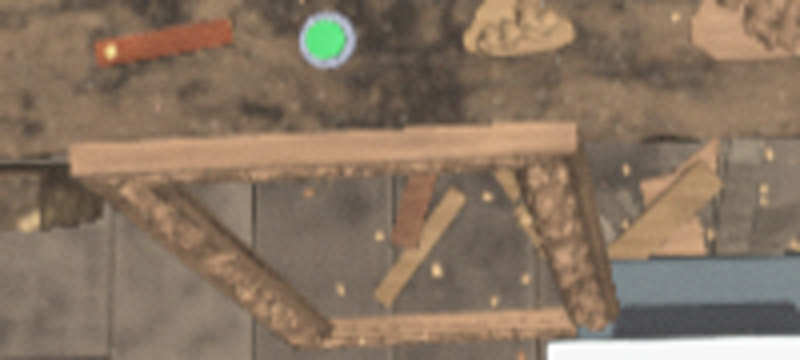

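```bash
cat > to.py <<'E'
import sys,numpy as np
from bench import r
from h import *
o=r.get_obs();M=R.from_rotvec(o['orientation']).as_matrix()
print('t',o['clock'],'tcp',o['tcp_pos'].round(4),'F',o['contact_force'].round(2),'w',o['grip_width'].round(4),'j',o['joints'].round(2))
print('tool z',M[:,2].round(4),'x',M[:,0].round(4))
p=o['tcp_pos']
for a in sys.argv[1:]:
    q=np.array(eval(a)); print(a,'tool shift',(M.T@(q-p)).round(4)); p=q
E
python3 to.py .17,-.653,.32 .42,-.5,.32 .5,-.1,.25 .4304,.3562,.12 .4304,.3562,.016
```

```text
Traceback (most recent call last):
  File "to.py", line 5, in <module>
    print('t',o['clock'],'tcp',o['tcp_pos'].round(4),'F',o['contact_force'].round(2),'w',o['grip_width'].round(4),'j',o['joints'].round(2))
                                                                                         ^^^^^^^^^^^^^^^^^^^^^
AttributeError: 'float' object has no attribute 'round'
```

```bash
sed -i "s/o\['grip_width'\].round(4)/round(o['grip_width'],4)/" to.py
python3 to.py .17,-.653,.32 .42,-.5,.32 .5,-.1,.25 .4304,.3562,.12 .4304,.3562,.016
```

```text
t 0.1 tcp [ 0.17   -0.6527  0.2304] F [ 0.21 -0.08 -0.07] w 0.0854 j [ 1.21  0.48  0.02  1.56 -0.01  1.11 -0.08]
tool z [-5.0e-04  1.6e-03 -1.0e+00] x [ 0.252  -0.9677 -0.0017]
.17,-.653,.32 tool shift [ 0.0001  0.0001 -0.0896]
.42,-.5,.32 tool shift [-8.510e-02 -2.805e-01  1.000e-04]
.5,-.1,.25 tool shift [-0.3668 -0.1782  0.0706]
.4304,.3562,.12 tool shift [-0.4588 -0.0476  0.1308]
.4304,.3562,.016 tool shift [ 0.0002 -0.      0.104 ]
```

Call:
send_rows:
  series:
    - [[0,0,-0.03],[0,0,0]]
    - [[0,0,-0.03],[0,0,0]]
    - [[0,0,-0.03],[0,0,0]]
    - [[-0.0106,-0.035,0],[0,0,0]]
    - [[-0.0106,-0.035,0],[0,0,0]]
    - [[-0.0106,-0.035,0],[0,0,0]]
    - [[-0.0106,-0.035,0],[0,0,0]]
    - [[-0.0106,-0.035,0],[0,0,0]]
    - [[-0.0106,-0.035,0],[0,0,0]]
    - [[-0.0106,-0.035,0],[0,0,0]]
    - [[-0.0106,-0.035,0],[0,0,0]]
    - [[0,0,0],[0,0,0]]
  fingers: 255
  grip_force: 20

```text
clock: 1.6
tcp_pos: [0.4233, -0.4974, 0.3206]
orientation: [-2.49, 1.912, 0.001]
contact_force: [-0.7, -0.4, -0.3]
grip_width: -0.0002
```

```bash
python3 to.py .5,-.1,.25 .4304,.3562,.12 .4304,.3562,.016
```

```text
t 1.6 tcp [ 0.4233 -0.4974  0.3206] F [-0.67 -0.37 -0.29] w -0.0002 j [ 0.83  0.38 -0.08  1.5   0.03  1.27 -0.56]
tool z [ 9.0e-04  2.2e-03 -1.0e+00] x [ 0.2582 -0.9661 -0.0019]
.5,-.1,.25 tool shift [-0.364  -0.1767  0.0716]
.4304,.3562,.12 tool shift [-0.4584 -0.0504  0.131 ]
.4304,.3562,.016 tool shift [0.0002 0.0002 0.104 ]
```

Call:
send_rows:
  series:
    - [[-0.0364,-0.0177,0],[0,0,0]]
    - [[-0.0364,-0.0177,0],[0,0,0]]
    - [[-0.0364,-0.0177,0],[0,0,0]]
    - [[-0.0364,-0.0177,0],[0,0,0]]
    - [[-0.0364,-0.0177,0],[0,0,0]]
    - [[-0.0364,-0.0177,0],[0,0,0]]
    - [[-0.0364,-0.0177,0],[0,0,0]]
    - [[-0.0364,-0.0177,0],[0,0,0]]
    - [[-0.0364,-0.0177,0],[0,0,0]]
    - [[-0.0364,-0.0177,0],[0,0,0]]

```text
clock: 2.85
tcp_pos: [0.4989, -0.1036, 0.3211]
orientation: [2.483, -1.923, -0.0]
contact_force: [0.7, 0.1, 0.2]
grip_width: -0.0
```

Call:
send_rows:
  series:
    - [[-0.0458,-0.005,0],[0,0,0]]
    - [[-0.0458,-0.005,0],[0,0,0]]
    - [[-0.0458,-0.005,0],[0,0,0]]
    - [[-0.0458,-0.005,0.01],[0,0,0]]
    - [[-0.0458,-0.005,0.01],[0,0,0]]
    - [[-0.0458,-0.005,0.01],[0,0,0]]
    - [[-0.0458,-0.005,0.02],[0,0,0]]
    - [[-0.0458,-0.005,0.02],[0,0,0]]
    - [[-0.0458,-0.005,0.02],[0,0,0]]
    - [[-0.0458,-0.005,0.02],[0,0,0]]
    - [[0,0,0],[0,0,0]]
    - [[0,0,0],[0,0,0]]

```text
clock: 4.35
tcp_pos: [0.4329, 0.3507, 0.211]
orientation: [2.484, -1.922, 0.001]
contact_force: [-0.2, -0.4, -0.1]
grip_width: -0.0001
```

```bash
python3 to.py .4304,.3562,.12 .4304,.3562,.016; python3 - <<'E'
from bench import grab_frame
import cv2,pickle
f=grab_frame('wrist');pickle.dump(f,open('w.pkl','wb'));cv2.imwrite('pics/w1.png',f['frame'][:,:,::-1])
E
```

```text
t 4.35 tcp [0.4329 0.3507 0.211 ] F [-0.22 -0.43 -0.09] w -0.0001 j [-0.3   0.37 -0.62  1.83  0.25  1.02 -2.33]
tool z [-1.0e-04 -1.4e-03 -1.0e+00] x [ 0.2508 -0.968   0.0013]
.4304,.3562,.12 tool shift [-0.0061  0.001   0.091 ]
.4304,.3562,.016 tool shift [-1.00e-04 -0.00e+00  1.04e-01]
```

View pics/w1.png

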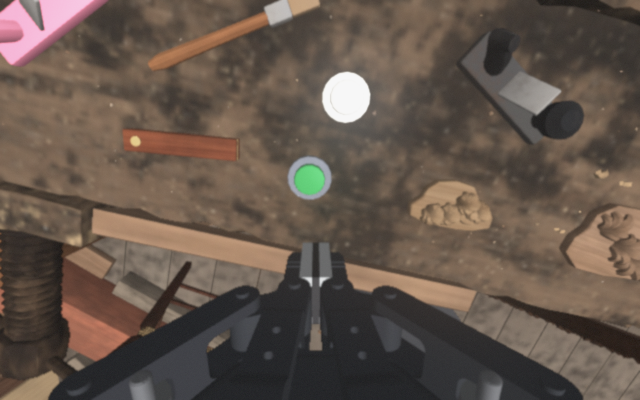

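The wrist view shows the green button at (310,180). The plane's body centre is at about (518,90), and the white look-alike is at (346,97).

```bash
python3 - <<'E'
import pickle,numpy as np
from h import *
from bench import r
f=pickle.load(open('w.pkl','rb'));o=r.get_obs()
T=np.eye(4);T[:3,:3]=R.from_rotvec(o['orientation']).as_matrix();T[:3,3]=o['tcp_pos']
C=T@np.array(f['T_tool_cam']);f['origin']=C[:3,3];f['rotation']=C[:3,:3]
print(world(f,[(310,180),(518,90)],[.022,.02]).round(4))
E
python3 to.py .4304,.3562,.05 .4304,.3562,.015
```

```text
[[0.4322 0.3578 0.022 ]
 [0.5811 0.1681 0.02  ]]
t 4.4 tcp [0.4333 0.3503 0.2114] F [-0.06  0.14  0.2 ] w -0.0003 j [-0.3   0.37 -0.62  1.83  0.25  1.02 -2.33]
tool z [ 6.0e-04 -1.1e-03 -1.0e+00] x [ 0.2498 -0.9683  0.0012]
.4304,.3562,.05 tool shift [-0.0066  0.0014  0.1614]
.4304,.3562,.015 tool shift [-0.     0.     0.035]
```

Call:
send_rows:
  series:
    - [[-0.007,0.001,0.03],[0,0,0]]
    - [[0,0,0.04],[0,0,0]]
    - [[0,0,0.04],[0,0,0]]
    - [[0,0,0.03],[0,0,0]]
    - [[0,0,0.03],[0,0,0]]
    - [[0,0,0],[0,0,0]]
    - [[0,0,0],[0,0,0]]

```text
clock: 5.28
tcp_pos: [0.4307, 0.3584, 0.0427]
orientation: [-2.483, 1.922, -0.001]
contact_force: [-0.4, 0.5, 0.1]
grip_width: -0.0001
```

```bash
python3 to.py .431,.357,.015;python3 - <<'E'
from bench import grab_frame
import cv2
f=grab_frame('wrist');cv2.imwrite('pics/w2.png',f['frame'][:,:,::-1])
E
```

```text
t 5.275 tcp [0.4307 0.3584 0.0427] F [-0.36  0.54  0.07] w -0.0001 j [-0.41  0.59 -0.52  1.95  0.44  0.71 -2.5 ]
tool z [ 1.6e-03  8.0e-04 -1.0e+00] x [ 2.506e-01 -9.681e-01 -3.000e-04]
.431,.357,.015 tool shift [0.0014 0.0001 0.0277]
```

View pics/w2.png

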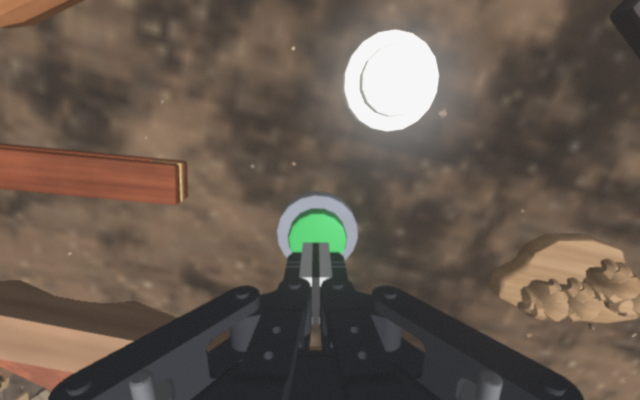

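The fingertips are over the green cap, which spans about (290–347, 208–255). I'll press down in small rows to about z 0.015.

Call:
send_rows:
  series:
    - [[0.0014,0,0.01],[0,0,0]]
    - [[0,0,0.008],[0,0,0]]
    - [[0,0,0.004],[0,0,0]]
    - [[0,0,0.003],[0,0,0]]
    - [[0,0,0.0025],[0,0,0]]
    - [[0,0,0],[0,0,0]]
    - [[0,0,0],[0,0,0]]
    - [[0,0,0],[0,0,0]]

```text
clock: 6.32
tcp_pos: [0.43, 0.3571, 0.0158]
orientation: [2.485, -1.921, 0.003]
contact_force: [-3.9, -6.5, 25.9]
grip_width: 0.0002
```

```bash
python3 to.py
```

```text
t 6.325 tcp [0.43   0.3571 0.0158] F [-3.85 -6.52 25.85] w 0.0002 j [-0.43  0.63 -0.49  1.96  0.47  0.67 -2.53]
tool z [ 0.0013 -0.0014 -1.    ] x [ 0.2519 -0.9677  0.0017]
```

25.9 N at z 0.0158 means the button is on its stop. I'll raise the tool and plan the move to the large carving.

Call:
send_rows:
  series:
    - [[0,0,-0.02],[0,0,0]]
    - [[0,0,-0.04],[0,0,0]]
    - [[0,0,-0.05],[0,0,0]]
    - [[0,0,-0.05],[0,0,0]]
    - [[0,0,-0.03],[0,0,0]]
    - [[0,0,0],[0,0,0]]

```text
clock: 7.08
tcp_pos: [0.4307, 0.3587, 0.2067]
orientation: [-2.482, 1.918, -0.002]
contact_force: [-0.6, 0.7, -0.9]
grip_width: 0.0001
```

```bash
python3 to.py .47,.15,.2 .447,-.064,.2 .447,-.064,.07;python3 - <<'E'
from bench import grab_frame
import cv2
f=grab_frame('wrist');cv2.imwrite('pics/w3.png',f['frame'][:,:,::-1])
E
```

```text
t 7.075 tcp [0.4307 0.3587 0.2067] F [-0.61  0.7  -0.94] w 0.0001 j [-0.3   0.38 -0.63  1.83  0.26  1.01 -2.35]
tool z [ 0.0041  0.0035 -1.    ] x [ 0.2522 -0.9677 -0.0024]
.47,.15,.2 tool shift [0.2119 0.0147 0.0061]
.447,-.064,.2 tool shift [ 0.2013  0.0762 -0.0008]
.447,-.064,.07 tool shift [0.0003 0.0006 0.13  ]
```

View pics/w3.png

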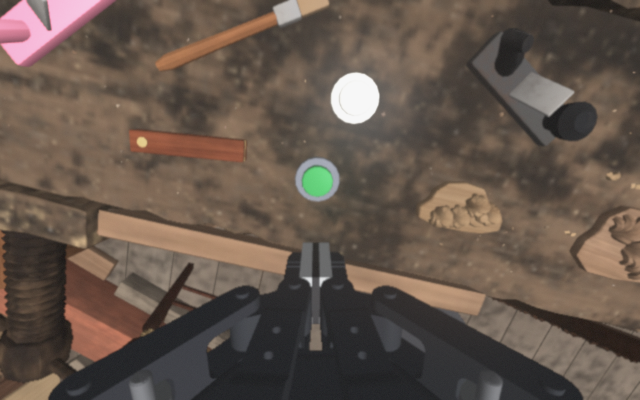

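The button at (317,181) is up again and nothing has moved. Next I cross above the carvings at z 0.2.

Call:
send_rows:
  series:
    - [[0.035,0.0025,0],[0,0,0]]
    - [[0.035,0.0025,0],[0,0,0]]
    - [[0.035,0.0025,0],[0,0,0]]
    - [[0.035,0.0025,0],[0,0,0]]
    - [[0.035,0.0025,0],[0,0,0]]
    - [[0.035,0.0025,0],[0,0,0]]
    - [[0.034,0.0127,0],[0,0,0]]
    - [[0.034,0.0127,0],[0,0,0]]
    - [[0.034,0.0127,0],[0,0,0]]
    - [[0.034,0.0127,0],[0,0,0]]
    - [[0.034,0.0127,0],[0,0,0]]
    - [[0.034,0.0127,0],[0,0,0]]
    - [[0,0,0],[0,0,0]]
    - [[0,0,0],[0,0,0]]

```text
clock: 8.88
tcp_pos: [0.4454, -0.0656, 0.203]
orientation: [2.486, -1.92, -0.003]
contact_force: [-0.1, 0.1, -0.8]
grip_width: 0.0
```

```bash
python3 to.py .447,-.064,.07;python3 - <<'E'
from bench import grab_frame,r
import cv2
from h import *
o=r.get_obs();f=grab_frame('wrist');cv2.imwrite('pics/w4.png',f['frame'][:,:,::-1])
T=np.eye(4);T[:3,:3]=R.from_rotvec(o['orientation']).as_matrix();T[:3,3]=o['tcp_pos']
import pickle;C=T@np.array(f['T_tool_cam']);f['origin']=C[:3,3];f['rotation']=C[:3,:3];pickle.dump(f,open('w4.pkl','wb'))
E
```

```text
t 8.875 tcp [ 0.4454 -0.0656  0.203 ] F [-0.07  0.12 -0.84] w 0.0 j [ 0.42  0.17 -0.45  2.07  0.09  0.92 -1.4 ]
tool z [-1.6e-03  7.0e-04 -1.0e+00] x [ 0.2525 -0.9676 -0.0011]
.447,-.064,.07 tool shift [-0.001  -0.0021  0.133 ]
```

View pics/w4.png

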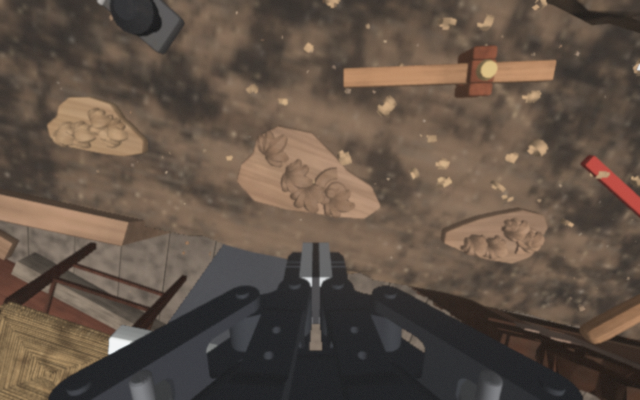

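The wrist view shows the large carving spanning (238–382, 127–218), the biggest of the three, with its middle at about (308,175).

```bash
python3 - <<'E'
import pickle
from h import *
f=pickle.load(open('w4.pkl','rb'))
P=world(f,[(308,175),(285,127),(240,175),(382,205),(258,208)],.01);print(P.round(4))
E
```

```text
[[ 0.4482 -0.0543  0.01  ]
 [ 0.4938 -0.0167  0.01  ]
 [ 0.4285  0.0214  0.01  ]
 [ 0.4353 -0.1481  0.01  ]
 [ 0.3945 -0.0066  0.01  ]]
```

Call:
send_rows:
  series:
    - [[-0.001,-0.002,0.03],[0,0,0]]
    - [[0,0,0.04],[0,0,0]]
    - [[0,0,0.03],[0,0,0]]
    - [[0,0,0.02],[0,0,0]]
    - [[0,0,0.01],[0,0,0]]
    - [[0,0,0],[0,0,0]]

```text
clock: 9.68
tcp_pos: [0.4474, -0.0641, 0.0735]
orientation: [2.487, -1.919, -0.002]
contact_force: [-0.6, -0.7, 0.2]
grip_width: -0.0002
```

```bash
python3 to.py .447,-.064,.07
```

```text
t 9.675 tcp [ 0.4474 -0.0641  0.0735] F [-0.59 -0.68  0.21] w -0.0002 j [ 0.35  0.38 -0.4   2.18  0.25  0.62 -1.55]
tool z [-1.e-03  4.e-04 -1.e+00] x [ 2.534e-01 -9.674e-01 -7.000e-04]
.447,-.064,.07 tool shift [-0.0002  0.0004  0.0035]
```

The extents' midpoint is (0.444, -0.063) and the grasp point is over it at z 0.0925. I'll hold for 2.25 s.

Call:
send_rows:
  series:
    - [[0,0,0],[0,0,0]]
    - [[0,0,0],[0,0,0]]
    - [[0,0,0],[0,0,0]]
    - [[0,0,0],[0,0,0]]
    - [[0,0,0],[0,0,0]]
    - [[0,0,0],[0,0,0]]
    - [[0,0,0],[0,0,0]]
    - [[0,0,0],[0,0,0]]
    - [[0,0,0],[0,0,0]]
    - [[0,0,0],[0,0,0]]
    - [[0,0,0],[0,0,0]]
    - [[0,0,0],[0,0,0]]
    - [[0,0,0],[0,0,0]]
    - [[0,0,0],[0,0,0]]
    - [[0,0,0],[0,0,0]]
    - [[0,0,0],[0,0,0]]
    - [[0,0,0],[0,0,0]]
    - [[0,0,0],[0,0,0]]

```text
clock: 11.92
tcp_pos: [0.4476, -0.0649, 0.0738]
orientation: [-2.486, 1.921, -0.0]
contact_force: [-0.2, 0.7, 0.7]
grip_width: -0.0002
```

```bash
python3 to.py .447,-.064,.2 .58,.169,.2 .58,.169,.11
```

```text
t 11.925 tcp [ 0.4476 -0.0649  0.0738] F [-0.17  0.71  0.75] w -0.0002 j [ 0.35  0.38 -0.4   2.18  0.25  0.62 -1.55]
tool z [ 1.e-04 -0.e+00 -1.e+00] x [ 0.252  -0.9677  0.    ]
.447,-.064,.2 tool shift [-0.001   0.0004 -0.1262]
.58,.169,.2 tool shift [-0.192  -0.1874  0.    ]
.58,.169,.11 tool shift [-0.    0.    0.09]
```

Call:
send_rows:
  series:
    - [[0,0,-0.03],[0,0,0]]
    - [[0,0,-0.05],[0,0,0]]
    - [[0,0,-0.05],[0,0,0]]
    - [[-0.024,-0.0234,0],[0,0,0]]
    - [[-0.024,-0.0234,0],[0,0,0]]
    - [[-0.024,-0.0234,0],[0,0,0]]
    - [[-0.024,-0.0234,0],[0,0,0]]
    - [[-0.024,-0.0234,0],[0,0,0]]
    - [[-0.024,-0.0234,0],[0,0,0]]
    - [[-0.024,-0.0234,0],[0,0,0]]
    - [[-0.024,-0.0234,0],[0,0,0]]
    - [[0,0,0],[0,0,0]]
    - [[0,0,0],[0,0,0]]

```text
clock: 13.55
tcp_pos: [0.58, 0.1674, 0.2034]
orientation: [2.485, -1.921, -0.0]
contact_force: [-0.6, 0.5, -0.4]
grip_width: 0.0
```

```bash
python3 to.py .58,.169,.11;python3 - <<'E'
from bench import grab_frame
import cv2
f=grab_frame('wrist');cv2.imwrite('pics/w5.png',f['frame'][:,:,::-1])
E
```

```text
t 13.55 tcp [0.58   0.1674 0.2034] F [-0.55  0.54 -0.43] w 0.0 j [ 0.01  0.44 -0.53  1.73  0.25  1.04 -1.91]
tool z [-9.e-04 -8.e-04 -1.e+00] x [ 2.519e-01 -9.678e-01  6.000e-04]
.58,.169,.11 tool shift [-0.0016 -0.0005  0.0934]
```

View pics/w5.png

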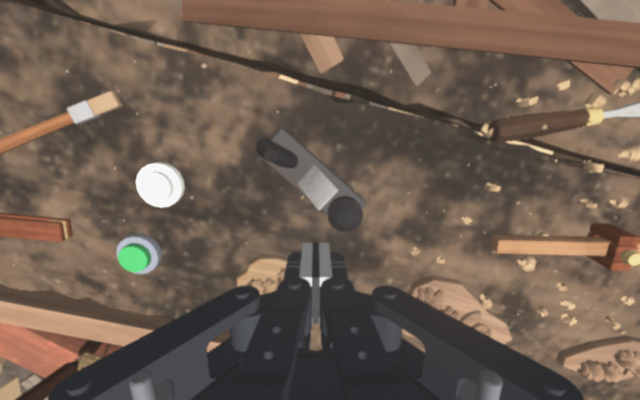

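The black plane lies ahead of the tool, with its body centred near (313,177) as expected for a tool directly above it. I'll descend to TCP z 0.11 (grasp point about 0.13) and hold for 2 s.

Call:
send_rows:
  series:
    - [[-0.0015,0,0.02],[0,0,0]]
    - [[0,0,0.03],[0,0,0]]
    - [[0,0,0.025],[0,0,0]]
    - [[0,0,0.016],[0,0,0]]
    - [[0,0,0],[0,0,0]]
    - [[0,0,0],[0,0,0]]
    - [[0,0,0],[0,0,0]]
    - [[0,0,0],[0,0,0]]
    - [[0,0,0],[0,0,0]]
    - [[0,0,0],[0,0,0]]
    - [[0,0,0],[0,0,0]]
    - [[0,0,0],[0,0,0]]
    - [[0,0,0],[0,0,0]]
    - [[0,0,0],[0,0,0]]
    - [[0,0,0],[0,0,0]]
    - [[0,0,0],[0,0,0]]
    - [[0,0,0],[0,0,0]]
    - [[0,0,0],[0,0,0]]
    - [[0,0,0],[0,0,0]]
    - [[0,0,0],[0,0,0]]

```text
clock: 16.1
tcp_pos: [0.58, 0.1695, 0.1128]
orientation: [2.486, -1.921, 0.0]
contact_force: [0.7, -0.0, -0.1]
grip_width: 0.0002
```

```bash
python3 to.py .58,.169,.11;python3 - <<'E'
from bench import grab_frame
import cv2
f=grab_frame('wrist');cv2.imwrite('pics/w6.png',f['frame'][:,:,::-1])
f=grab_frame('top');cv2.imwrite('pics/t6.png',cv2.resize(f['frame'][150:250,110:510,::-1],None,fx=2,fy=2))
f=grab_frame('scene');cv2.imwrite('pics/s6.png',cv2.resize(f['frame'][150:300,160:360,::-1],None,fx=4,fy=4))
E
```

```text
t 16.1 tcp [0.58   0.1695 0.1128] F [ 0.73 -0.02 -0.12] w 0.0002 j [-0.02  0.54 -0.49  1.81  0.32  0.87 -1.98]
tool z [ 0.e+00 -1.e-04 -1.e+00] x [ 2.520e-01 -9.677e-01  1.000e-04]
.58,.169,.11 tool shift [0.0005 0.0001 0.0028]
```

View pics/w6.png

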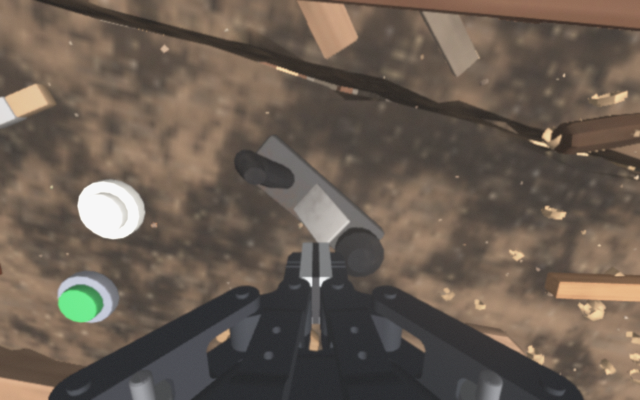

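View pics/s6.png

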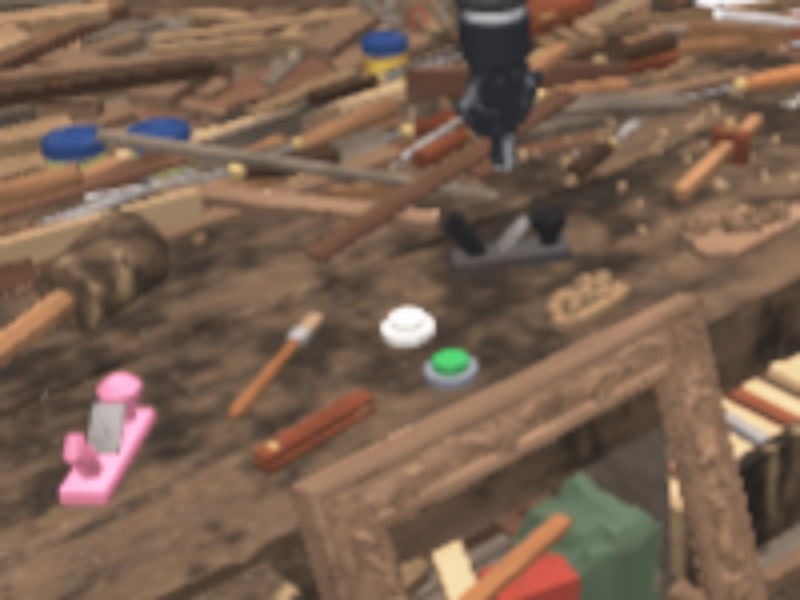

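View pics/t6.png

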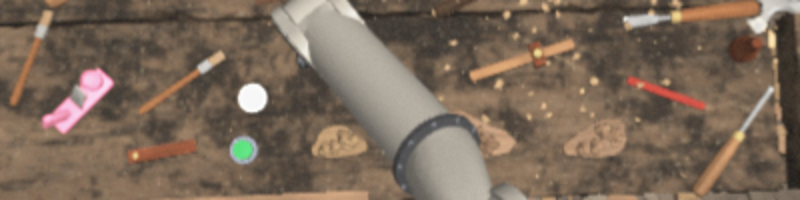

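The scene crop shows the tips at (503,165), hovering above the plane's middle at (510,240). The button is up and everything visible stands where it did. I'll hand in now.

```bash
python3 -c "
from bench import r
r.hand_in()
o=r.get_obs();print(o['clock'],o['tcp_pos'],o['contact_force'])"
```

```text
the job is handed in; nothing more can be done
the job is handed in; nothing more can be done
```

I pressed the green button, pointed at the largest carving, then pointed at the black plane, and handed in with the fingertips still there. The simulator gives no verdict, so success rests on my own readings.

- **Button:** I pressed until it stopped, at z 0.0158 with about 26 N (5 N is enough). Later pictures show it up again.
- **Largest carving:** I held for 2.25 s at (0.447, -0.064), with the grasp point at about 0.093 m. My wrist-camera midpoint estimate was (0.444, -0.063).
- **Plane:** I held for about 2 s at (0.580, 0.170), with the grasp point at about 0.132 m. Two camera measurements put the plane's centre at about (0.579, 0.170) and (0.581, 0.168).

**Last checks:** the force reading was under 1 N, which is noise level. By eye, nothing visible had moved. In the final top view the arm hid the plane and part of the large carving; both still stood in place in the scene view. The state reading I tried after hand-in was refused, so I have no reading from the final second. The clock stood at about 16 s of the 54 s allowed.

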